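# Rehang the pegboard hood on its twin pins

## Task

Pick up the white pegboard hood by its orange grip and hang it on the short bamboo pillar: find by feel where both upright pins meet the two holes in its top, lower it until it sits fully home and level on the green bar, and let go. Be gentle: never press or knock the hood against the pillar or its pins with more than about 20 N, and do not let it drop onto them. Leave the other things on the ledge where they are.

Things in the scene. Friction and masses are not known exactly. Their poses are not given: they have to be found in the camera images.
- hood_grip (a point): Point to grasp, on the orange grip of the loose white pegboard hood (about 0.3 kg, standing upright on the work surface). x: normal of its front panel, y: along its width, z up. The grip is an upright block 14 mm (x) by 42 mm (y), from 26 mm below to 16 mm above the point. Hung fully home, the point is 32 mm above bracket_mid. It fits either way round (half a turn too).
- hood_plate (a point): Middle between the hood's two holes, on the underside of its top plate, 32 mm below hood_grip. The plate is 6 mm thick, x -30 to +42, y +-91 mm. The square through holes, 10.2 mm wide with sharp edges, lie at x = 0, y = +32 and -32 mm.
- hood_foot (a point): Point at the hood's lower rim, 90 mm below hood_plate. Below the top plate the hood is hollow: 4 mm front panel (inner face x = +38 mm; two small hooks stand out 18 mm in front) and 4 mm side cheeks (inner faces y = +-87 mm) reach down to this level; back (-x) and bottom are open.
- bracket_mid (a point): Middle of the slotted bracket on the fixed upright bamboo pillar: on the pillar's axis, 115 mm above the work surface, level with the top face of the green pin bar; y along the bar, z up. CAUTION: the bar is clamped tight anywhere in the slot, so the middle between the pins lies at x = 0 but anywhere from y = -20 to +20 mm, new each time; no point shows it: feel for it (or look).
- pillar_foot (a point): Pillar axis at the work surface, 115 mm below bracket_mid. Pillar 54 mm diameter, foot disc 90 mm by 8 mm. Green bar: 36 mm in x, 78 in y, 12 thick; two upright steel pins, 64 mm apart along y on the line x = 0 of bracket_mid, 8 mm diameter, 22 mm tall above the bar, blunt ends (0.8 mm chamfer). The bar rests on a rubber cushion: it gives 1 mm per 6 N pressed down, 4 mm at most.
- torch_mid (a point): Middle of a yellow and black torch lying down, 113 mm long, 34 mm high; bystander.
- opener_mid (a point): Middle of a flat steel bottle opener, 100 by 30 by 5 mm; bystander.
- purse_mid (a point): Middle of a round pink plastic coin purse, 80 mm across, 22 mm high; bystander.
- saucer_mid (a point): Middle of a clay pot saucer, 110 mm across, 18 mm high; bystander.
- canister_mid (a point): Middle of an upright aluminium battery canister, 54 mm diameter, 92 mm high; bystander.
- jar_mid (a point): Middle of an upright jar with a green cap, 64 mm diameter, 85 mm high; bystander.
There are look-alikes about, which are no part of the job. There is more than one size of the part that bears bracket_mid; the job needs the largest. Of the things that look like the part that bears hood_grip, the smaller one is meant.

How it is judged:
By the outcome, as a careful person would: the job done as asked, in the order asked, and still so for the second after the job is handed in, with the robot touching nothing.
It also fails if it takes over 51 s, if anything falls off the work surface, if the arm or the gripper's body presses on something with over 40 N, if the wrist force passes 120 N, or if a joint passes its speed limit or range.

## Robot

A 6-joint arm with a two-finger parallel gripper is mounted at the origin on the work surface. World frame = base frame: x ahead of the robot, y to its left, z up, the work surface at z = 0. Lengths are in m, angles in rad, forces in N, time in s.
With the tool pointing down it reaches from about 0.275 to 0.825 m from the base axis. Payload 4.9 kg.
Tool frame: the origin (TCP) lies on the centre line of the jaws, within the pads' length; the fingertips stand 11 mm ahead of it and the grasp point (between the pads) lies 8 mm behind it (r.tcp_to_tips is the distance from the TCP to the fingertips, in m); z points along the fingers, y is the line along which they close (so a half turn about z gives the same grasp; the last joint's range is limited). The gripper opens to 85 mm and grips with 20 to 120 N. Pads are 22 mm wide; open, the fingers measure 114 mm over their backs; the gripper's body (76 mm by 85 mm) begins 54 mm behind the grasp point. The pads swing forward as they close: fully open they stand 13 mm farther back than shut.
Start: joints at [-1.256, 0.326, -0.193, 1.052, 0, 1.437], TCP at [0.239, -0.496, 0.242] pointing down, gripper open.
Joint ranges: [-2.65, 2.65], [-0.97, 1.79], [-1.3, 1.35], [-1.93, 2.1], [-1.47, 1.37], [-3.14, 3.14]. Speed limits (rad/s): [2.57, 2.57, 3.14, 3.14, 3.14, 3.14].

## Interface

Orientations are given as a unit quaternion [x, y, z, w].
In Python, from cell import get_obs, optics, order, spotter, r gives the robot as it stands.
- The arm moves only by the shell command python3 -m pendant 'ROWS'. ROWS is JSON, a list of rows, each a list of 7 numbers: the turn, a rotation vector about the tool's x, y, z in rad, then the shift along the tool's x, y, z in mm, then the finger opening in mm, from 0 to 85.4. A call has 1 to 20 rows; each row is the pose to reach, as a shift and turn from the pose commanded when the call began, along the tool's axes at that moment; what a row does not reach only later rows make up. A row lasts 1/10 s, in which the tool goes at most 50 mm and 8.59 degrees, less where a joint would pass 70% of its speed; a pose out of reach is approached as far as the arm can. A call with a gripper value outside its range is refused whole. The fingers move at their own pace and stop on an object; the grip force is fixed at half the most. Time passes only in rows, so rows that repeat a pose let the fingers close. It gives the time, the measured TCP pose, the force, the opening and the grip force at its end, in the units of the state.
- get_obs(): the state, without advancing time (a new reading comes with each control period).
- optics.grab_frame(name): name is "side" or "top" or "wrist"; returns a dict with "image" (480x640x3 uint8, red, green, blue), "mtx" (3x3 intrinsics, pixels), "rvec" (rotation vector, rad) and "tvec" (3), from world to camera coordinates, as OpenCV has them; the wrist camera has in their place "mount" (4x4, takes a point from camera to tool coordinates, whose origin is the TCP and whose axes are the flange's). Camera axes: x right, y down, z forward; pixel columns grow to the right and rows downward; lengths in m; the calibration is good to about 2 mm. A picture is of the moment at which its call begins: read the wrist's pose just before it. There is no depth.
- order.job_done(): hands the job in; it is judged then, once.
Trained networks look in a picture, given as the dict that the camera call returned (one of the last four; its "shot" number tells which), for a name from the list of things; names that differ only in an ending like _2 or _b are one class to them, and where a whole thing is asked for, a point or a joint stands for the part that bears it (a point fixed in the world has none). Each returns a list of dicts, best first, with "p" (0 to 1); they miss things now and then, are a little off and sometimes report something else, mostly with a low value. They report only what shows in the picture. A call takes as long as a camera call. They do not tell look-alikes from the thing itself.
- spotter.recognise(picture, label): "position" ([column, row] in pixels, amid what is visible of it).
The state is a dict: "time_s": time; "joint_pos": joint angles; "qd": joint speeds; "joint_efforts": joint torques, N m; "position": TCP position; "orientation": TCP orientation; "ft_force": force on the tool from outside, world axes, zero at the start; "wrist_torque": the same for the moment, N m; "opening": opening from 0.0 (shut) to 1.0 (fully open); "finger_force": force on a finger pad.
Only numpy, scipy, OpenCV 4.12 (cv2) and the standard library are available. Lean on these libraries where they do the work, as an engineer would, in place of code of your own. Each camera call takes 0.05 s, during which the arm holds its last target. There are 200 camera calls.

## Working session

There is one attempt and no reset: what is moved stays moved. The work goes in short steps, Python scripts to look and compute and a shell command to move; the robot and the scene stay as the last step left them, time stands still between calls to the robot, and variables do not carry over. Pictures are saved under pics/ and viewed, at most 10 in all, crops included, and the job is handed in when it is done.

```bash
mkdir -p pics; cat > h.py <<'E'
import numpy as np,cv2
from scipy.spatial.transform import Rotation as R
from cell import get_obs,optics,order,spotter,r
def cam(f,obs=None):
    if 'mount' in f:
        T=np.eye(4);T[:3,:3]=R.from_quat(obs['orientation']).as_matrix();T[:3,3]=obs['position']
        C=T@np.array(f['mount']);return C[:3,:3],C[:3,3]
    M=cv2.Rodrigues(np.array(f['rvec'],float))[0];return M.T,-M.T@np.array(f['tvec'],float).ravel()
def at_z(f,px,z,obs=None):
    A,c=cam(f,obs);d=A@np.linalg.inv(f['mtx'])@np.array([px[0],px[1],1.]);return c+d*(z-c[2])/d[2]
def proj(f,P,obs=None):
    A,c=cam(f,obs);q=(np.atleast_2d(P)-c)@A@np.array(f['mtx']).T;return q[:,:2]/q[:,2:]
def save(f,n):cv2.imwrite('pics/'+n,f['image'][:,:,::-1])
E
python3 - <<'E'
from h import *
o=get_obs();print(o)
for n in ('top','side'):
    f=optics.grab_frame(n);save(f,n+'0.png');print(n,cam(f)[1].round(3))
    for l in ['hood_grip','hood_plate','hood_foot','bracket_mid','pillar_foot']:
        print(l,[(np.round(d['position']).tolist(),round(d['p'],2)) for d in spotter.recognise(f,l)])
E
```

```text
{'time_s': 0.0, 'joint_pos': array([-1.25617636e+00,  3.26896097e-01, -1.93611803e-01,  1.05201428e+00,
       -3.96033313e-05,  1.43660664e+00]), 'qd': array([-0.00076651,  0.00068682,  0.00025965, -0.00116999,  0.00130047,
       -0.00011852]), 'joint_efforts': array([-1.87006306e-03, -4.43398833e+01,  2.62438345e+01,  1.56646734e-02,
       -8.25779875e-05,  1.06701208e-05]), 'position': array([ 0.23846441, -0.49496917,  0.24151725]), 'orientation': array([ 9.74926354e-01,  2.22526088e-01, -9.74645266e-05, -8.57632383e-04]), 'ft_force': array([-0.36369043, -0.36199779, -1.39546341]), 'wrist_torque': array([-0.01723315,  0.01750025, -0.02373087]), 'finger_force': 0.0, 'opening': 0.9967711817981311}
top [ 0.451 -0.014  1.106]
hood_grip [([248.0, 244.0], 0.82), ([215.0, 345.0], 0.69)]
hood_plate [([211.0, 348.0], 0.79), ([249.0, 240.0], 0.71)]
hood_foot [([244.0, 242.0], 0.81), ([213.0, 344.0], 0.65)]
bracket_mid [([428.0, 297.0], 0.8), ([412.0, 248.0], 0.69), ([318.0, 290.0], 0.16)]
pillar_foot [([412.0, 245.0], 0.69), ([428.0, 298.0], 0.68), ([418.0, 200.0], 0.61)]
side [0.006 0.587 0.707]
hood_grip [([321.0, 358.0], 0.74), ([260.0, 283.0], 0.61)]
hood_plate [([256.0, 280.0], 0.8), ([326.0, 356.0], 0.78)]
hood_foot [([254.0, 280.0], 0.84), ([326.0, 354.0], 0.64), ([206.0, 264.0], 0.44)]
bracket_mid [([345.0, 208.0], 0.65), ([372.0, 223.0], 0.56), ([412.0, 236.0], 0.54)]
pillar_foot [([378.0, 222.0], 0.97), ([348.0, 206.0], 0.9), ([414.0, 235.0], 0.81), ([254.0, 281.0], 0.15)]
```

View pics/top0.png

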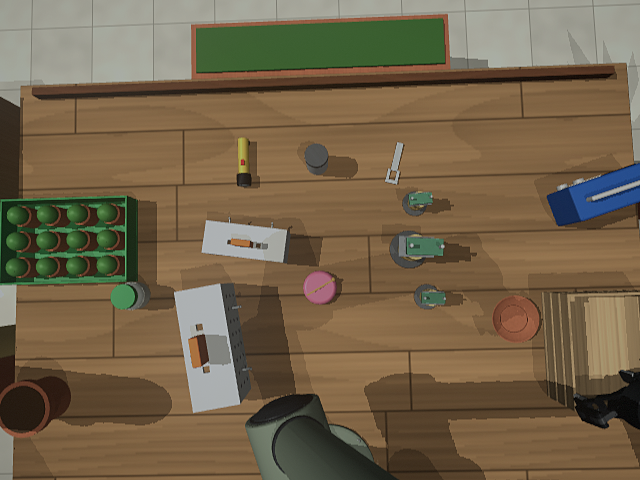

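View pics/side0.png

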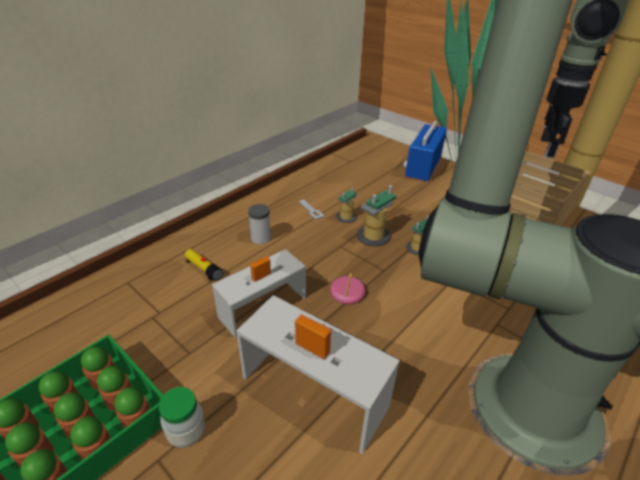

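The top view shows two hoods: the small one at (246,242) and the large one at (212,347). It also shows three pillars, at (418,202), (422,248) and (430,297). By the description I want the small hood at (246,242) and the large pillar at (422,248). I'll check both in a close crop.

```bash
python3 - <<'E'
from h import *
f=optics.grab_frame('top');im=f['image']
c=np.hstack([cv2.resize(im[195:285,195:295],None,fx=4,fy=4,interpolation=2),cv2.resize(im[195:285,380:480],None,fx=4,fy=4,interpolation=2)])
cv2.imwrite('pics/crop1.png',c[:,:,::-1])
hsv=cv2.cvtColor(im,cv2.COLOR_RGB2HSV)
def big(m,box):
    z=np.zeros_like(m);x0,y0,x1,y1=box;z[y0:y1,x0:x1]=m[y0:y1,x0:x1]
    cs=cv2.findContours(z,cv2.RETR_EXTERNAL,cv2.CHAIN_APPROX_NONE)[0];return max(cs,key=cv2.contourArea)
def rect(c,z):
    P=np.array([at_z(f,p[0],z)[:2] for p in c])
    return [np.round(v,4) for v in cv2.minAreaRect((P*1000).astype(np.float32))]
w=cv2.inRange(hsv,(0,0,140),(180,45,255))
print('plate',rect(big(w,(195,210,295,270)),.096))
og=cv2.inRange(hsv,(5,150,90),(18,255,255))
print('grip',rect(big(og,(215,230,262,255)),.138))
g=cv2.inRange(hsv,(60,50,50),(95,255,255))
print('bar',rect(big(g,(385,225,460,270)),.115))
s=optics.grab_frame('side')
cv2.imwrite('pics/crop2.png',np.hstack([cv2.resize(s['image'][170:250,330:430],None,fx=4,fy=4,interpolation=2),cv2.resize(s['image'][245:325,205:305],None,fx=4,fy=4,interpolation=2)])[:,:,::-1])
E
```

```text
plate [array([536.9977, 172.2786]), array([181.7375,  80.8228]), np.float64(81.5341)]
grip [array([526.6679, 173.8   ]), array([41.1569, 12.8552]), np.float64(82.0908)]
bar [array([ 509.4374, -218.3019]), array([78.7857, 36.3732]), np.float64(86.1502)]
```

View pics/crop1.png

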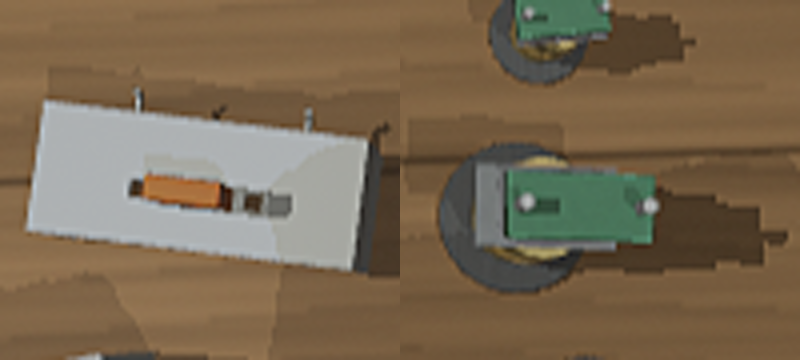

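The crop settles the choice. The hood is 182 mm wide with front hooks at the image top, and the pillar is the largest, with pins near (412,245) and (442,246). The pillar is on the way to the hood, so I'll look at it from the wrist camera first.

```bash
cat >> h.py <<'E'
def go(P,yaw):
    """tool-axis turn (rad) and shift (mm) to have TCP at P, pointing down, tool y at world yaw (deg)"""
    o=get_obs();A=R.from_quat(o['orientation']);a=np.radians(yaw)
    y=np.array([np.cos(a),np.sin(a),0]);z=np.array([0,0,-1.]);x=np.cross(y,z)
    B=R.from_matrix(np.c_[x,y,z])
    print('turn',(A.inv()*B).as_rotvec().round(4),'shift',(A.inv().apply(np.array(P)-o['position'])*1000).round(1))
def state():
    o=get_obs();Y=R.from_quat(o['orientation']).as_matrix()
    print('t',round(o['time_s'],2),'p',(o['position']*1000).round(1),'yaw',np.degrees(np.arctan2(Y[1,1],Y[0,1])).round(2),'tilt',Y[:2,2].round(4),'F',o['ft_force'].round(1),'M',o['wrist_torque'].round(2),'op',round(o['opening'],3),'ff',round(o['finger_force'],1));return o
E
python3 - <<'E'
from h import *
f=optics.grab_frame('wrist');print(np.round(f['mount'],3).tolist(),np.round(f['mtx']).tolist())
t=optics.grab_frame('top')
for p in [(411.75,245),(442.5,246.2)]:print(at_z(t,p,.137).round(4))
m=np.array(f['mount'])
# camera axis hits plane tool-z offset: compute point on optical axis 0.15 below TCP
for d in(.1,.13,.16):
  k=(d-m[2,3])/m[2,2];print(d,(m[:3,3]+k*m[:3,2]).round(3))
go([.5095,-.218,.28],-4)
E
```

```text
[[-0.0, -0.96, -0.28, 0.071], [1.0, -0.0, 0.001, -0.001], [-0.001, -0.28, 0.96, -0.132], [0.0, 0.0, 0.0, 1.0]] [[421.0, 0.0, 321.0], [0.0, 421.0, 246.0], [0.0, 0.0, 1.0]]
[ 0.5113 -0.1877  0.137 ]
[ 0.507  -0.2514  0.137 ]
0.1 [ 0.004 -0.001  0.1  ]
0.13 [-0.005 -0.001  0.13 ]
0.16 [-0.014 -0.001  0.16 ]
turn [ 1.0000e-04  0.0000e+00 -1.0522e+00] shift [ 364.4 -132.6  -37.7]
```

```bash
python3 -m pendant '[[0,0,-1.052,364,-133,-38,85],[0,0,-1.052,364,-133,-38,85],[0,0,-1.052,364,-133,-38,85],[0,0,-1.052,364,-133,-38,85],[0,0,-1.052,364,-133,-38,85],[0,0,-1.052,364,-133,-38,85],[0,0,-1.052,364,-133,-38,85],[0,0,-1.052,364,-133,-38,85],[0,0,-1.052,364,-133,-38,85],[0,0,-1.052,364,-133,-38,85],[0,0,-1.052,364,-133,-38,85]]'
python3 - <<'E'
from h import *
o=state();f=optics.grab_frame('wrist');save(f,'w1.png')
print(proj(f,[[.5113,-.1877,.137],[.507,-.2514,.137],[.5092,-.2196,.115]],o).round(1))
go([.5267,.1738,.28],-8)
E
```

```text
time_s: 1.9
position: [0.5082, -0.2184, 0.28]
orientation: [0.732, 0.682, -0.0, -0.0]
ft_force: [0.4, -1.1, 0.2]
opening: 0.994
finger_force: 0.0
t 1.9 p [ 508.2 -218.4  280. ] yaw -4.07 tilt [-0.0008 -0.0001] F [ 0.4 -1.1  0.2] M [-0.05  0.03  0.  ] op 0.994 ff 0.0
[[323.1 188.3]
 [323.3 279.6]
 [323.2 227.6]]
turn [-0.0007  0.0001  0.0678] shift [ 3.928e+02 -9.500e+00  1.000e-01]
```

View pics/w1.png

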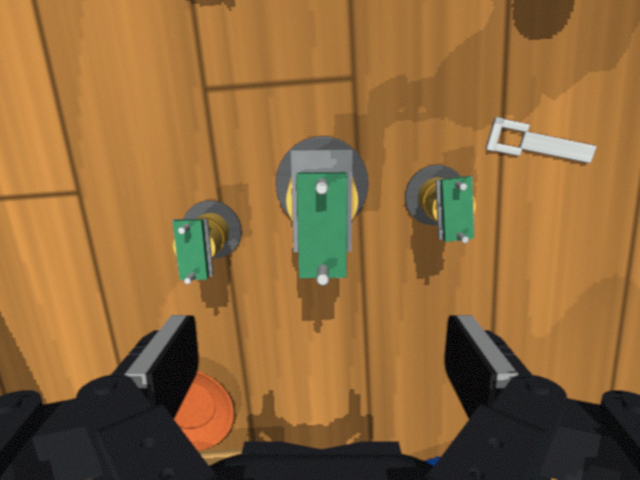

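The pin tops show at about (321,187) and (322,279), within 1.5 px of the prediction. I'll refine them offline from this image and move over to the hood.

```bash
python3 - <<'E'
from h import *
o=get_obs();f=optics.grab_frame('wrist')
g=cv2.cvtColor(f['image'],cv2.COLOR_RGB2HSV)
for c in[(321,187),(322,279)]:
    x,y=c;w=g[y-9:y+10,x-9:x+10];m=((w[...,1]<70)&(w[...,2]>150)).astype(np.uint8)
    n,l,s,ce=cv2.connectedComponentsWithStats(m);k=1+np.argmax(s[1:,4]);p=ce[k]+[x-9,y-9]
    print(s[k],p.round(2),at_z(f,p,.137,o).round(4))
E
python3 -m pendant '[[0,0,0.068,393,-9,0,50],[0,0,0.068,393,-9,0,50],[0,0,0.068,393,-9,0,50],[0,0,0.068,393,-9,0,50],[0,0,0.068,393,-9,0,50],[0,0,0.068,393,-9,0,50],[0,0,0.068,393,-9,0,50],[0,0,0.068,393,-9,0,50],[0,0,0.068,393,-9,0,50],[0,0,0.068,393,-9,0,50],[0,0,0.068,393,-9,0,50]]'
python3 - <<'E'
from h import *
o=state();f=optics.grab_frame('wrist');save(f,'w2.png')
h=cv2.cvtColor(f['image'],cv2.COLOR_RGB2HSV);m=cv2.inRange(h,(5,150,60),(18,255,255));m[330:]=0
for c in cv2.findContours(m,cv2.RETR_EXTERNAL,cv2.CHAIN_APPROX_NONE)[0]:
    if cv2.contourArea(c)>300:
        P=np.array([at_z(f,p[0],.138,o)[:2]*1000 for p in c],np.float32);print(cv2.boundingRect(c),cv2.minAreaRect(P))
E
```

```text
[  4   3  12  12 111] [321.38 186.83] [ 0.5101 -0.187   0.137 ]
[ 4  3 12 12 97] [322.4  278.65] [ 0.5062 -0.251   0.137 ]
time_s: 3.1
position: [0.5274, 0.1733, 0.2802]
orientation: [0.755, 0.656, -0.0, 0.0]
ft_force: [-0.1, -0.0, 0.5]
opening: 0.588
finger_force: 0.0
t 3.1 p [527.4 173.3 280.2] yaw -8.03 tilt [-0.0003 -0.0005] F [-0.1 -0.   0.5] M [-0.   -0.01  0.02] op 0.588 ff 0.0
(311, 194, 19, 70) ((526.8636474609375, 176.6113739013672), (47.76042175292969, 12.220254898071289), 81.56649780273438)
(0, 0, 640, 330) ((530.8900756835938, 207.88580322265625), (211.17750549316406, 460.7362365722656), 81.94124603271484)
```

View pics/w2.png

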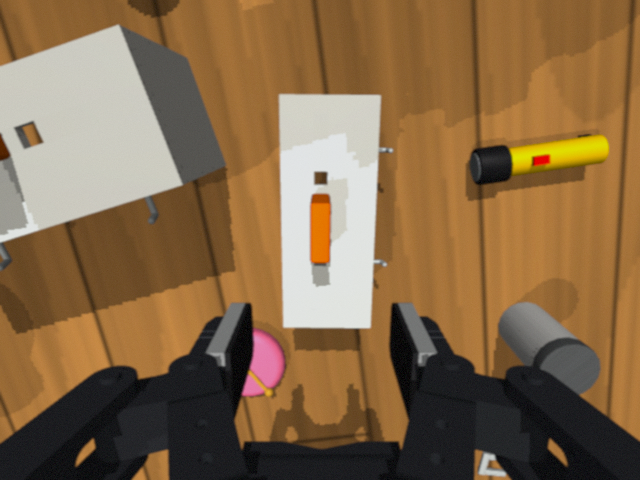

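The wrist view shows the small hood with its grip at columns 311–330, rows 194–263. One hole is visible at (320,178). The grip lines up with the jaws, so I'll descend and close.

```bash
python3 -m pendant '[[0,0,0.003,0,-0.8,40,50],[0,0,0.003,0,-0.8,80,50],[0,0,0.003,0,-0.8,120,50],[0,0,0.003,0,-0.8,140,50],[0,0,0.003,0,-0.8,155,50],[0,0,0.003,0,-0.8,164,50],[0,0,0.003,0,-0.8,164,50],[0,0,0.003,0,-0.8,164,50],[0,0,0.003,0,-0.8,164,5],[0,0,0.003,0,-0.8,164,5],[0,0,0.003,0,-0.8,164,5],[0,0,0.003,0,-0.8,164,5],[0,0,0.003,0,-0.8,164,5],[0,0,0.003,0,-0.8,164,5],[0,0,0.003,0,-0.8,164,5]]'
python3 -c "
from h import *
state()"
```

```text
time_s: 4.65
position: [0.5272, 0.1751, 0.1172]
orientation: [0.755, 0.656, 0.001, 0.0]
ft_force: [-1.3, 0.1, 5.5]
opening: 0.156
finger_force: 59.5
t 4.65 p [527.2 175.1 117.2] yaw -8.07 tilt [0.0016 0.0001] F [-1.3  0.1  5.5] M [-0.13  0.18  0.02] op 0.156 ff 59.5
```

```bash
python3 -m pendant '[[0,0,0,0,0,-5,5],[0,0,0,0,0,-15,5],[0,0,0,0,0,-40,5],[0,0,0,0,0,-80,5],[0,0,0,0,0,-120,5],[0,0,0,0,0,-150,5],[0,0,0,0,0,-165,5],[0,0,0,0,0,-165,5],[0,0,0,0,0,-165,5],[0,0,0,0,0,-165,5]]'
python3 - <<'E'
from h import *
o=state();f=optics.grab_frame('wrist');save(f,'w3.png');np.savez('w3.npz',im=f['image'],mtx=f['mtx'],mount=f['mount'])
E
```

```text
time_s: 5.65
position: [0.5256, 0.1748, 0.2797]
orientation: [0.755, 0.656, -0.001, -0.001]
ft_force: [0.1, -0.4, -3.3]
opening: 0.155
finger_force: 58.8
t 5.65 p [525.6 174.8 279.7] yaw -8.08 tilt [-0.0029 -0.0005] F [ 0.1 -0.4 -3.3] M [-0.01  0.03 -0.02] op 0.155 ff 58.8
```

View pics/w3.png

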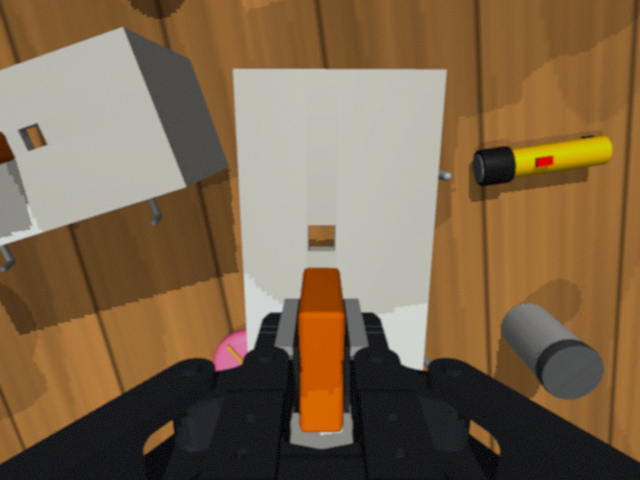

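The picture shows the hood held straight. The plate's far edge runs from (234,69) to (446,69), and the hole spans columns 308–336, rows 224–250. From these I'll get the hood's offset in the hand.

```bash
python3 - <<'E'
from h import *
d=np.load('w3.npz');m=d['mount'];K=d['mtx'];im=d['im']
def tz(px,z):
    v=m[:3,:3]@np.linalg.inv(K)@np.array([*px,1.]);return (m[:3,3]+v*(z-m[2,3])/v[2])*1000
for n,px in dict(L=(234.5,69),R=(446,69),hTL=(308,224),hTR=(335.5,224),hBL=(308.5,250),hBR=(335,250)).items():print(n,tz(px,.0212)[:2].round(2))
for px in[(300,431),(343,431),(303,312),(342,312)]:print('griptop',px,tz(px,.0212-.042)[:2].round(2))
# edges subpixel
g=cv2.cvtColor(im,cv2.COLOR_RGB2GRAY).astype(float)
print('col322 rows216-256',g[216:256,320:324].mean(1).round().astype(int).tolist())
print('row232 cols300-342',g[229:234,300:344].mean(0).round().astype(int).tolist())
E
```

```text
L [ 89.55 -29.69]
R [89.54 41.86]
hTL [35.72 -5.31]
hTR [35.72  4.98]
hBL [25.55 -5.21]
hBR [25.55  4.88]
griptop (300, 431) [-21.57  -7.13]
griptop (343, 431) [-21.58   6.48]
griptop (303, 312) [19.58 -5.68]
griptop (342, 312) [19.57  5.6 ]
col322 rows216-256 [184, 183, 184, 184, 184, 184, 184, 182, 170, 137, 113, 109, 109, 109, 108, 109, 109, 111, 109, 109, 111, 109, 111, 102, 84, 73, 69, 70, 72, 78, 97, 120, 130, 132, 142, 163, 178, 183, 182, 182]
row232 cols300-342 [189, 189, 189, 189, 190, 188, 181, 159, 132, 118, 116, 117, 119, 118, 117, 117, 116, 114, 113, 112, 111, 111, 109, 107, 108, 107, 106, 105, 107, 106, 108, 107, 108, 109, 119, 148, 177, 188, 189, 189, 189, 189, 189, 190]
```

```bash
python3 -c "
from h import *
go([.5083,-.2176,.28],-3.5)"
```

```text
turn [-0.0029  0.0008 -0.0799] shift [-3.91e+02  3.80e+01 -1.00e-01]
```

```bash
python3 -m pendant '[[-0.001,0,-0.01,-20,2,0,5],[-0.001,0,-0.01,-60,6,0,5],[-0.002,0,-0.02,-105,10,0,5],[-0.002,0,-0.03,-150,15,0,5],[-0.003,0,-0.04,-195,19,0,5],[-0.003,0,-0.05,-240,23,0,5],[-0.003,0,-0.06,-285,28,0,5],[-0.003,0,-0.07,-325,32,0,5],[-0.003,0,-0.08,-355,34.5,0,5],[-0.003,0,-0.08,-378,36.8,0,5],[-0.003,0,-0.08,-391,38,0,5],[-0.003,0,-0.08,-391,38,0,5],[-0.003,0,-0.08,-391,38,30,5],[-0.003,0,-0.08,-391,38,60,5],[-0.003,0,-0.08,-391,38,85,5],[-0.003,0,-0.08,-391,38,95,5],[-0.003,0,-0.08,-391,38,95,5],[-0.003,0,-0.08,-391,38,95,5]]'
python3 - <<'E'
from h import *
o=state();f=optics.grab_frame('wrist');save(f,'w4.png')
m=f['mount'];K=f['mtx']
c=f['image'][190:270,280:360];s=optics.grab_frame('side')
print(proj(f,[[.5101,-.187,.137],[.5101,-.187,.115]],o).round(1))
cv2.imwrite('pics/c4.png',np.hstack([cv2.resize(c,(400,400),interpolation=2),cv2.resize(s['image'][130:270,300:440],(400,400),interpolation=2)])[:,:,::-1])
go([.5083,-.2176,.166],-3.5)
E
```

```text
time_s: 7.5
position: [0.51, -0.2171, 0.1872]
orientation: [0.728, 0.686, 0.001, 0.002]
ft_force: [0.3, -0.5, -2.9]
opening: 0.153
finger_force: 58.7
t 7.5 p [ 510.  -217.1  187.2] yaw -3.44 tilt [ 0.004  -0.0007] F [ 0.3 -0.5 -2.9] M [-0.03  0.02 -0.01] op 0.153 ff 58.7
[[317.6 221.3]
 [317.7 211.3]]
turn [0.0055 0.0013 0.0006] shift [ 0.  -2.2 21.9]
```

View pics/c4.png

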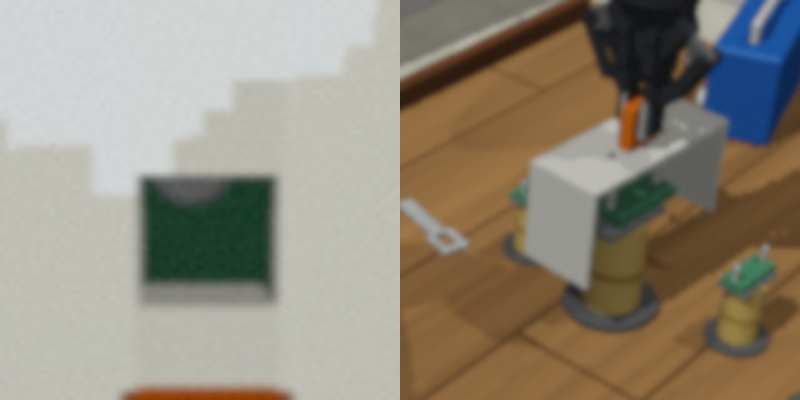

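The pin shows through the hole at about (318,222), and the prediction was (318,221). The hole is centred at column 321.6, so I need about −2 mm in tool y, which agrees with the pose error. I'll correct that and go lower.

```bash
python3 -m pendant '[[0.004,0.001,0,0,-1,4,5],[0.004,0.001,0,0,-2,9,5],[0.004,0.001,0,0,-2,13,5],[0.004,0.001,0,0,-2,15,5],[0.004,0.001,0,0,-2,15,5],[0.004,0.001,0,0,-2,15,5],[0.004,0.001,0,0,-2,15,5],[0.004,0.001,0,0,-2,15,5]]'
python3 - <<'E'
from h import *
o=state();f=optics.grab_frame('wrist');g=f['image'][215:260,300:345]
print(proj(f,[[.5101,-.187,.137],[.5101,-.187,.115]],o).round(1))
cv2.imwrite('pics/c5.png',cv2.resize(g,(450,450),interpolation=2)[:,:,::-1])
go([.5083,-.2176,.166],-3.5)
E
```

```text
time_s: 8.4
position: [0.5074, -0.2174, 0.1714]
orientation: [0.728, 0.685, 0.0, -0.001]
ft_force: [-0.0, -0.6, -2.5]
opening: 0.152
finger_force: 58.8
t 8.4 p [ 507.4 -217.4  171.4] yaw -3.49 tilt [-0.0007  0.0008] F [-0.  -0.6 -2.5] M [-0.05  0.02  0.03] op 0.152 ff 58.8
[[323.9 229. ]
 [323.6 217.4]]
turn [-0.0008 -0.0007  0.0001] shift [-0.1  0.9  5.4]
```

View pics/c5.png

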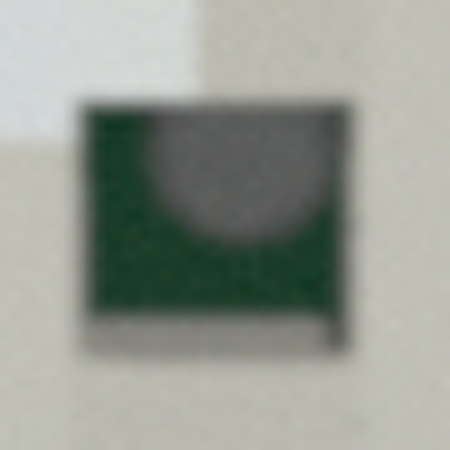

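The pin centre is at column 324 and the hole at 321.6, so I need about +1 mm in tool y and −0.4 mm in tool x. I'll make a guarded descent to about 2 mm past the pin tops.

```bash
python3 -m pendant '[[0,0,0,-0.4,1,0,5],[0,0,0,-0.4,1,2,5],[0,0,0,-0.4,1,4,5],[0,0,0,-0.4,1,5,5],[0,0,0,-0.4,1,6,5],[0,0,0,-0.4,1,7,5],[0,0,0,-0.4,1,8,5],[0,0,0,-0.4,1,9,5],[0,0,0,-0.4,1,9,5],[0,0,0,-0.4,1,9,5]]'
python3 -c "
from h import *
state()"
```

```text
time_s: 9.45
position: [0.5083, -0.2178, 0.1623]
orientation: [0.728, 0.685, -0.0, -0.001]
ft_force: [0.4, 0.4, -3.9]
opening: 0.153
finger_force: 58.8
t 9.45 p [ 508.3 -217.8  162.3] yaw -3.49 tilt [-0.001   0.0009] F [ 0.4  0.4 -3.9] M [-0.01  0.03 -0.  ] op 0.153 ff 58.8
```

No contact so far, so the pins are probably just entering. I'll go 4 mm further.

```bash
python3 -m pendant '[[0,0,0,0,0,1,5],[0,0,0,0,0,2,5],[0,0,0,0,0,2,5]]'; python3 -m pendant '[[0,0,0,0,0,1,5],[0,0,0,0,0,2,5],[0,0,0,0,0,2,5]]'
python3 -c "
from h import *
state()"
```

```text
time_s: 9.75
position: [0.5082, -0.2178, 0.1601]
orientation: [0.728, 0.685, -0.0, -0.001]
ft_force: [-0.4, 0.7, -2.4]
opening: 0.153
finger_force: 58.8
time_s: 10.05
position: [0.5082, -0.2178, 0.1581]
orientation: [0.728, 0.685, -0.0, -0.001]
ft_force: [-0.6, 0.0, -3.3]
opening: 0.153
finger_force: 58.8
t 10.05 p [ 508.2 -217.8  158.1] yaw -3.5 tilt [-0.0012  0.0011] F [-0.6  0.  -3.3] M [0.04 0.02 0.  ] op 0.153 ff 58.8
```

The plate is 6 mm past the pin tops with no force, so both pins are in the holes. I'll lower it close to home.

```bash
python3 -m pendant '[[0,0,0,0,0,1.5,5],[0,0,0,0,0,3,5],[0,0,0,0,0,4.5,5],[0,0,0,0,0,6,5],[0,0,0,0,0,7,5],[0,0,0,0,0,7,5]]'; python3 -m pendant '[[0,0,0,0,0,1.5,5],[0,0,0,0,0,3,5],[0,0,0,0,0,4.5,5],[0,0,0,0,0,6,5],[0,0,0,0,0,7,5],[0,0,0,0,0,7,5]]'
python3 -c "
from h import *
state()"
```

```text
time_s: 10.65
position: [0.5082, -0.2177, 0.1511]
orientation: [0.728, 0.685, -0.0, -0.001]
ft_force: [0.6, 0.2, -2.3]
opening: 0.158
finger_force: 58.8
time_s: 11.25
position: [0.5082, -0.2177, 0.1441]
orientation: [0.728, 0.685, -0.0, -0.001]
ft_force: [-0.4, -0.6, -3.6]
opening: 0.153
finger_force: 58.8
t 11.25 p [ 508.2 -217.7  144.1] yaw -3.5 tilt [-0.0012  0.0011] F [-0.4 -0.6 -3.6] M [0.01 0.05 0.07] op 0.153 ff 58.8
```

```bash
python3 -m pendant '[[0,0,0,0,0,0.5,5],[0,0,0,0,0,1,5],[0,0,0,0,0,1.5,5],[0,0,0,0,0,1.5,5]]'; python3 -m pendant '[[0,0,0,0,0,0.5,5],[0,0,0,0,0,1,5],[0,0,0,0,0,1,5]]'
python3 -c "
from h import *
state()"
```

```text
time_s: 11.65
position: [0.5082, -0.2178, 0.1427]
orientation: [0.728, 0.685, -0.0, -0.001]
ft_force: [0.2, -0.1, -3.0]
opening: 0.157
finger_force: 58.8
time_s: 11.95
position: [0.5083, -0.2178, 0.1419]
orientation: [0.728, 0.685, 0.0, -0.001]
ft_force: [-0.3, -0.2, -1.2]
opening: 0.153
finger_force: 59.1
t 11.95 p [ 508.3 -217.8  141.9] yaw -3.5 tilt [-0.0008  0.0009] F [-0.3 -0.2 -1.2] M [0.04 0.03 0.03] op 0.153 ff 59.1
```

Contact is starting, about 2 N. I'll go 1 mm further.

```bash
python3 -m pendant '[[0,0,0,0,0,0.5,5],[0,0,0,0,0,1,5],[0,0,0,0,0,1,5]]'
python3 -c "
from h import *
state()"
```

```text
time_s: 12.25
position: [0.5084, -0.2179, 0.1412]
orientation: [0.728, 0.685, 0.0, -0.0]
ft_force: [-1.8, 0.7, 2.4]
opening: 0.159
finger_force: 59.6
t 12.25 p [ 508.4 -217.9  141.2] yaw -3.5 tilt [-0.0006  0.0007] F [-1.8  0.7  2.4] M [0.21 0.31 0.03] op 0.159 ff 59.6
```

It is seated: 5 N for roughly the 0.8 mm of give the cushion should show. I'll release and retreat.

```bash
python3 -m pendant '[[0,0,0,0,0,0,16],[0,0,0,0,0,0,20],[0,0,0,0,0,0,30],[0,0,0,0,0,0,45],[0,0,0,0,0,0,45],[0,0,0,0,0,0,45],[0,0,0,0,0,-10,45],[0,0,0,0,0,-25,45],[0,0,0,0,0,-60,45],[0,0,0,0,0,-100,45],[0,0,0,0,0,-140,45],[0,0,0,0,0,-160,45],[0,0,0,0,0,-160,45],[0,0,0,0,0,-160,45]]'
python3 - <<'E'
from h import *
o=state();f=optics.grab_frame('wrist');s=optics.grab_frame('side')
print(proj(f,[[.5101,-.187,.137]],o).round(1),proj(s,[[.5082,-.219,.147],[.5082,-.219,.115]]).round(1))
cv2.imwrite('pics/c6.png',np.hstack([cv2.resize(f['image'][60:360,170:470],(400,400)),cv2.resize(s['image'][130:270,300:440],(400,400),interpolation=2)])[:,:,::-1])
h=cv2.cvtColor(f['image'],cv2.COLOR_RGB2HSV);m=cv2.inRange(h,(0,0,130),(180,45,255));m[345:]=0
c=max(cv2.findContours(m,cv2.RETR_EXTERNAL,cv2.CHAIN_APPROX_NONE)[0],key=cv2.contourArea)
print(cv2.minAreaRect(np.array([at_z(f,p[0],.121,o)[:2]*1000 for p in c],np.float32)))
E
```

```text
time_s: 13.65
position: [0.5085, -0.218, 0.3012]
orientation: [0.728, 0.685, 0.0, -0.0]
ft_force: [0.4, 0.0, -0.7]
opening: 0.527
finger_force: 0.0
t 13.65 p [ 508.5 -218.   301.2] yaw -3.5 tilt [-0.0001  0.0004] F [ 0.4  0.  -0.7] M [-0.02 -0.02  0.  ] op 0.527 ff 0.0
[[321.1 183.6]] [[382.5 186.9]
 [381.1 197.8]]
((516.5973510742188, -219.5273895263672), (182.39378356933594, 78.28490447998047), 86.59477996826172)
```

View pics/c6.png

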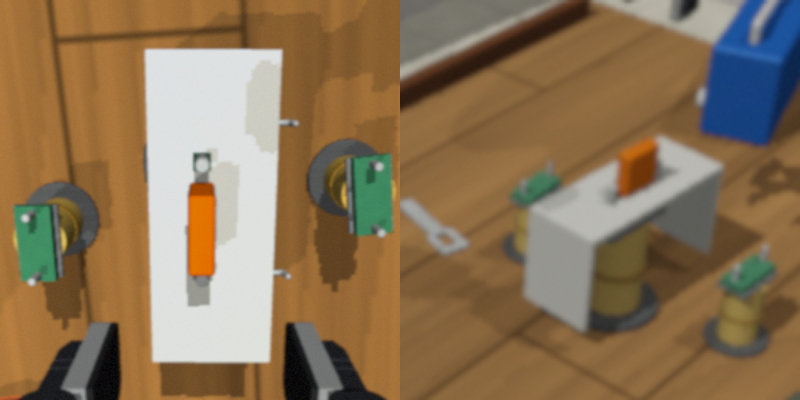

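The hood hangs level on the large pillar. Pins stand up through both holes, at about (202,165) and (202,280) in the crop, and the plate measures 182 mm wide at home height. The gripper is clear, so I'll hand it in.

```bash
python3 -c "
from h import *
print(order.job_done())"
```

```text
the job is handed in; nothing more can be done
None
```

The smaller hood is hung level and fully home on the largest pillar's pins, seated with about 5 N and released; nothing else was touched, and I handed the job in at about 14 s.

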